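# Load the photometer's check standard

### The job

Check the photometer with the amber glass standard: pick the standard up by its frosted sides, never by its clear faces, and set it upright in the square cell well so that the light, which runs along the yellow marks, passes through its clear faces. Press it down gently past the side spring until it stands on the floor of the well, without cracking it, then close the hood fully over it. Leave the blank standard and the other things where they are.

Things in the scene. Friction and masses are not known exactly. Their poses are not given: they have to be found in the camera images.
- standard: the amber check standard: solid glass block 25 x 25 mm, 60 mm tall, with a round black cap on top 22 mm across and 10 mm high (70 mm in all), about 110 g. It starts upright on the white tile at any turn. Origin: centre of its underside, z up. +x and -x faces: clear amber glass. +y and -y faces: white, frosted, to hold it by. A white line over the cap runs along x, as light passes
- foot (a point): centre of the underside of the amber standard
- blank: the blank standard, not wanted: same shape and size with colourless glass and a blue cap, standing on the tile 90 to 100 mm from the amber one (centre to centre)
- tile: white tile, 110 (x) x 170 (y) mm and 8 mm thick, fixed on the bench. Origin: centre of its underside
- photometer: bench photometer, fixed, 250 mm deep (x), 200 mm wide (y), flat deck 80 mm above the bench; its sloping keypad front faces -x. Origin: centre of its underside. The light path runs along its x axis through the middle of the well, shown by yellow marks before and behind the well. Over 30 N of the standard on the well or its floor cracks the glass
- well (a point): centre of the mouth of the square cell well, level with the deck, axes as the photometer's. The well is 26.5 x 26.5 mm, with a funnel mouth 4 mm wider all round over its top 6 mm. Its floor is an adjustable rigid plate left by the last user anywhere from 30 to 45 mm below the mouth: it cannot be seen and must be found by feel. Seated, the top of the standard's cap stands 25 to 40 mm above the deck
- pad (a point): sprung steel pressure pad in the -y wall of the well; point on the middle of its flat face, 24 mm below the mouth. From 8 to 20 mm depth it is a ramp, then flat to 28 mm. It stands 4 mm into the well, yields, and pushes the block against the +y wall. Sliding the block down past it takes about 3 to 9 N; let go half way, the block stays stuck there
- hood (a joint): angle of the light hood: 0 closed flat on the deck, 1.95 fully open; it starts leaning back, open 1.6 to 1.9. A friction hinge holds it wherever it is left (about 1 N at its front edge moves it)
- hood_hinge (a point): the hood's hinge axis, along the photometer's y, 34 mm behind (+x of) the well's centre, at deck height. The hood is a black box open below, 70 mm long from the hinge (towards -x when closed), 66 mm wide, 52 mm high, with a blue tab 12 mm long at the foot of its front wall. Open, it stands up to 85 mm above the deck behind the well
- hood_top (a point): a point on the middle of the outside of the hood's roof, 55 mm before the hinge and 52 mm above it when closed; z is the outward normal of the roof (up when closed, backwards when open)
- bottle: amber glass bottle with a blue cap, 70 mm across, 150 mm tall. Origin: centre of its underside
- jar: white jar with a blue cap, 70 mm across, 120 mm tall. Origin: centre of its underside
- petri: closed flat dish, 92 mm across, 16 mm high. Origin: centre of its underside
Mind the look-alikes: they are no part of the job. Leave any brown look-alike of the standard alone.

How it is judged:
By the outcome, as a careful person would: the job done as asked, in the order asked, and still so for the second after the job is handed in, with the robot touching nothing.
It also fails if it takes over 72 s, if anything falls off the work surface, if the arm or the gripper's body presses on something with over 40 N, if the wrist force passes 120 N, or if a joint passes its speed limit or range.

### The arm

A 6-joint arm with a two-finger parallel gripper is mounted at the origin on the work surface. World frame = base frame: x ahead of the robot, y to its left, z up, the work surface at z = 0. Lengths are in m, angles in degrees, forces in N, time in s.
With the tool pointing down it reaches from about 0.25 to 0.725 m from the base axis. Payload 9.7 kg.
Tool frame: the origin (TCP) lies midway between the tips of the shut fingers; the grasp point (between the pads) lies 19 mm behind it; z points along the fingers, y is the line along which they close (so a half turn about z gives the same grasp; the last joint's range is limited). The gripper opens to 85 mm and grips with 20 to 120 N. Pads are 22 mm wide; open, the fingers measure 114 mm over their backs; the gripper's body (76 mm by 85 mm) begins 54 mm behind the grasp point. The pads swing forward as they close: fully open they stand 13 mm farther back than shut.
Start: joints at [65.546, 4.979, 10.078, 95.1, 0, 90], TCP at [0.228, 0.501, 0.231] pointing down, gripper open.
Joint ranges: [-179.16, 179.16], [-48.56, 103.87], [-65.8, 70.77], [-126.05, 130.52], [-82.76, 87.17], [-180, 180]. Speed limits (degrees/s): [127.2, 127.2, 147.25, 180, 180, 180].

### API

Orientations are given as [roll, pitch, yaw] about the fixed x, y, z axes, in that order (R = Rz(yaw) Ry(pitch) Rx(roll)).
In Python, from workcell import bot gives the robot as it stands.
- The arm moves only by the shell command python3 -m crank 'ROWS' [FORCE]. ROWS is JSON, a list of rows, each an object with "gripper": the finger opening in mm, from 0 to 85.4; "travel": the shift along the tool's x, y, z in mm, a list of three; "twist": the turn, a rotation vector about the tool's x, y, z in rad, a list of three. In form: [{"gripper": gripper, "travel": [tx, ty, tz], "twist": [rx, ry, rz]}, ...]. A call has 1 to 12 rows; each row shifts and turns the commanded pose from where the row before left it, along the tool's axes as they then stand; what a row does not reach is not made up. A row lasts 1/8 s, in which the tool goes at most 62.5 mm and 10.7 degrees, less where a joint would pass 70% of its speed; a pose out of reach is approached as far as the arm can. A call is refused whole if a number of a shift passes 62.5 or a number of a turn 0.188, either way. A call with a gripper value outside its range is refused whole. The fingers move at their own pace and stop on an object; FORCE is the grip in N (left out, the last holds). Time passes only in rows, so rows that do not move let the fingers close. It gives the time, the measured TCP pose, the force, the opening and the grip force at its end, in the units of the state.
- bot.get_obs(): the state, without advancing time (a new reading comes with each control period).
- bot.camera(name): name is "side" or "top"; returns the picture (480x640x3 uint8, red, green, blue); there is no depth.
- bot.calibration(name): a dict with "vfov" (degrees; the focal length in pixels is half the picture's height over the tangent of half this angle, whatever the lens; pixels are square), "cx", "cy" (the principal point, pixels), "k1" (the pictures are not rectified: a ray, as slopes to the right and down, at radius r is drawn at 1 + k1 r^2 times it, then the intrinsics apply), "camera_from_world" (4x4, takes a point from world to camera coordinates). Camera axes: x right, y down, z forward; pixel columns grow to the right and rows downward; lengths in m; the calibration is good to about 2 mm. A picture is of the moment at which its call begins. calibration takes no time and is no camera call.
- bot.job_done(): hands the job in; it is judged then, once.
The state is a dict: "time": time; "q": joint angles; "qd": joint speeds; "joint_efforts": joint torques, N m; "ee_pos": TCP position; "tcp_rot": TCP orientation; "wrist_force": force on the tool from outside, world axes, zero at the start; "torque": the same for the moment, N m; "opening": finger opening in m; "grasp_force": force on a finger pad.
Only numpy, scipy, OpenCV 4.12 (cv2) and the standard library are available. Lean on these libraries where they do the work, as an engineer would, in place of code of your own. Each camera call takes 0.05 s, during which the arm holds its last target. There are 200 camera calls.

## Working session

There is one attempt and no reset: what is moved stays moved. The work goes in short steps, Python scripts to look and compute and a shell command to move; the robot and the scene stay as the last step left them, time stands still between calls to the robot, and variables do not carry over. Pictures are saved under pics/ and viewed, at most 10 in all, crops included, and the job is handed in when it is done.

```bash
ls; mkdir -p pics
python3 - <<'E'
from workcell import bot
import cv2
for n in("side","top"):
    im=bot.camera(n); cv2.imwrite(f"pics/{n}0.png",im[:,:,::-1]); c=bot.calibration(n); print(n,c)
o=bot.get_obs(); print({k:o[k] for k in("time","ee_pos","tcp_rot","wrist_force","opening")})
E
```

```text
pics
side {'vfov': 49.87194897716569, 'cx': 326.4966177770896, 'cy': 226.80366025538137, 'k1': -0.11955700837681858, 'camera_from_world': array([[-0.93326403, -0.35918084,  0.00271522,  0.52078672],
       [-0.1909159 ,  0.48962774, -0.85077364,  0.19686162],
       [ 0.30425215, -0.79451482, -0.5255253 ,  1.04453396],
       [ 0.        ,  0.        ,  0.        ,  1.        ]])}
top {'vfov': 48.22771813006716, 'cx': 313.2992987863326, 'cy': 236.45840425461307, 'k1': -0.10106814093083868, 'camera_from_world': array([[ 2.02700392e-02, -9.99794374e-01, -5.79741152e-04,
        -9.05184396e-03],
       [-9.95976286e-01, -2.01419946e-02, -8.73243197e-02,
         5.59593244e-01],
       [ 8.72946864e-02,  2.34747582e-03, -9.96179766e-01,
         1.28164158e+00],
       [ 0.00000000e+00,  0.00000000e+00,  0.00000000e+00,
         1.00000000e+00]])}
{'time': 0.1, 'ee_pos': array([0.22760789, 0.50048274, 0.23065404]), 'tcp_rot': array([-1.79932432e+02,  1.44307087e-03,  1.55546234e+02]), 'wrist_force': array([0.2759967 , 0.48948688, 0.16621394]), 'opening': 0.08557431845700593}
```

View pics/side0.png

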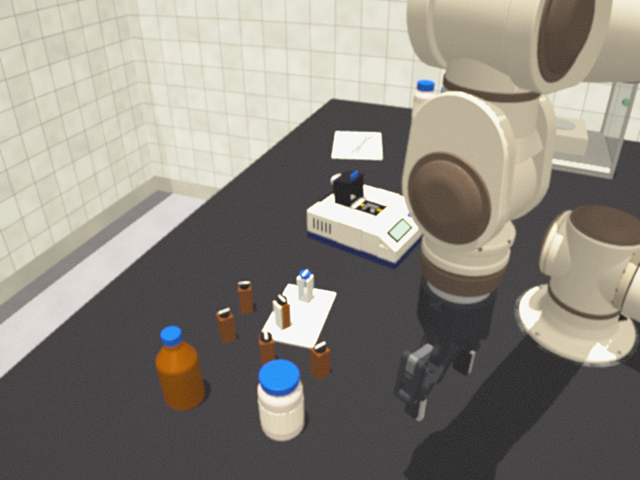

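View pics/top0.png

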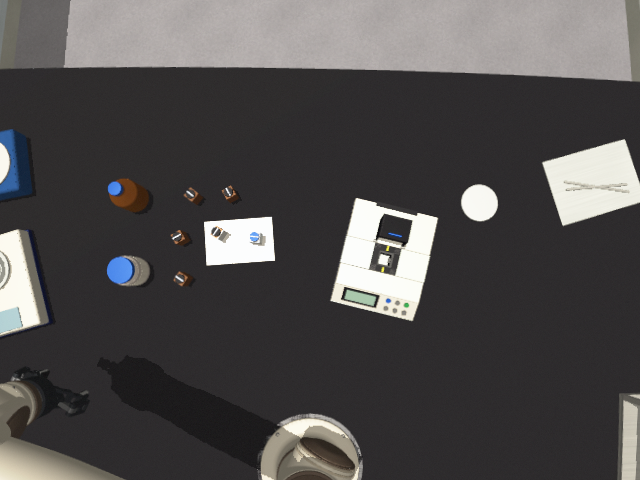

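The amber standard stands on the tile at about top (218,232) and side (282,312). The blank is at top (255,237), the well at top (385,260), and the open hood just behind it at (394,230). The four brown blocks off the tile are look-alikes. Next I'll enlarge the crops.

Run:
```python
import cv2,numpy as np
s=cv2.imread("pics/side0.png");t=cv2.imread("pics/top0.png")
def c(im,x,y,w,h,k): return cv2.resize(im[y:y+h,x:x+w],None,fx=k,fy=k,interpolation=cv2.INTER_CUBIC)
A=c(t,200,210,80,60,5);B=c(t,340,205,80,60,5)
B=c(t,350,210,80,60,5)
C=c(s,250,262,80,60,5);C=c(s,258,262,80,75,4);C=cv2.copyMakeBorder(C,0,0,0,80,cv2.BORDER_CONSTANT)
D=c(s,320,165,80,60,5)
cv2.imwrite("pics/m1.png",np.vstack([np.hstack([A,B]),np.hstack([C,D])]))
```

```text
(no output)
```

View pics/m1.png

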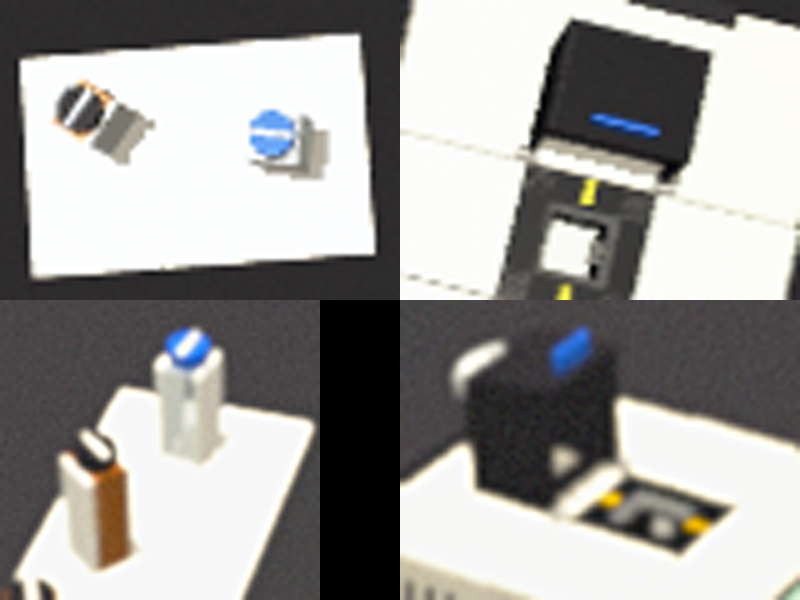

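Top view: the amber cap centre is at about (216.4,231.8), with its white line running up and to the right. The yellow marks are at about (387.6,248.4) and (383.2,268.4), and the well lies between them. Side view: the cap is at (282,299) and the marks at (362,204.6) and (379,210). Next I'll triangulate these points.

```bash
cat > h.py <<'E'
import cv2,numpy as np
from workcell import bot
C={n:bot.calibration(n) for n in("side","top")}
def K(c):
    f=240/np.tan(np.radians(c["vfov"]/2)); return np.array([[f,0,c["cx"]],[0,f,c["cy"]],[0,0,1.]])
# model: drawn slope = s(1+k1 r^2), as in OpenCV's radial model
def ray(n,p):
    c=C[n];T=c["camera_from_world"]
    u=cv2.undistortPoints(np.array([[p]],float),K(c),np.array([c["k1"],0,0,0]))[0,0]
    return -T[:3,:3].T@T[:3,3], T[:3,:3].T@np.array([*u,1])
def plane(n,p,z):
    o,d=ray(n,p); return o+d*(z-o[2])/d[2]
def tri(ps,pt):
    (a,u),(b,v)=ray("side",ps),ray("top",pt)
    st=np.linalg.lstsq(np.c_[u,-v],b-a,rcond=None)[0]
    p,q=a+u*st[0],b+v*st[1]; return (p+q)/2, np.linalg.norm(p-q)*1000
def proj(n,X):
    c=C[n];T=c["camera_from_world"]
    return cv2.projectPoints(np.atleast_2d(X).astype(float),cv2.Rodrigues(T[:3,:3])[0],T[:3,3],K(c),np.array([c["k1"],0,0,0]))[0][:,0]
def blobs(im,m,box):
    x,y,w,h=box; k=np.zeros(m.shape,np.uint8); k[y:y+h,x:x+w]=m[y:y+h,x:x+w]
    n,l,s,c=cv2.connectedComponentsWithStats(k.astype(np.uint8)); return [(s[i,4],c[i].round(2)) for i in range(1,n)]
E
python3 - <<'E'
from h import *
np.set_printoptions(precision=4,suppress=True)
I={n:cv2.imread(f"pics/{n}0.png") for n in C}
for n,b in(("top",(350,210,80,80)),("side",(330,180,60,45))):
    h=cv2.cvtColor(I[n],cv2.COLOR_BGR2HSV); print(n,"yel",blobs(0,cv2.inRange(h,(18,120,120),(35,255,255)),b))
    h=I[n]
def L(m,*a): print(m,*a)
L("cap",*tri((282,299),(216.4,231.8)))
L("blank",*tri((258+190/4,262+47/4),(200+272/5,210+132/5)))
for nm,a,b in(("mark_back",(362,204.6),(387.6,248.4)),("mark_front",(379,210),(383.2,268.4))): L(nm,*tri(a,b))
a,b=[plane("top",(200+x/5,210+y/5),.078) for x,y in((68,128),(95,90))]; d=b-a; L("line top yaw",np.degrees(np.arctan2(d[1],d[0])),d)
a,b=[plane("side",(258+x/4,262+(y-300)/4),.078) for x,y in((82,432),(112,465))]; d=b-a; L("line side yaw",np.degrees(np.arctan2(d[1],d[0])),d)
# tile corners
for x,y in((22,60),(360,35),(375,253),(33,277)): L("tile",plane("top",(200+x/5,210+y/5),.008))
for p in((359,199),(437,216),(414,320),(332,300)): L("photo",plane("top",p,.08))
E
```

```text
top yel [(np.int32(14), array([387.29, 248.07])), (np.int32(13), array([382.15, 269.23]))]
side yel [(np.int32(13), array([361.85, 204.46])), (np.int32(16), array([378.75, 209.56]))]
cap [0.5617 0.2303 0.0741] 0.04888823591288575
blank [0.5517 0.14   0.0746] 1.877053500739268
mark_back [ 0.5295 -0.172   0.0795] 1.832801067626691
mark_front [ 0.4824 -0.1623  0.0788] 2.403025145750628
line top yaw -33.68070135447987 [ 0.0182 -0.0121  0.    ]
line side yaw 144.42457970267057 [-0.0239  0.0171  0.    ]
tile [0.5917 0.2735 0.008 ]
tile [0.6074 0.1056 0.008 ]
tile [0.4996 0.0953 0.008 ]
tile [0.4842 0.2639 0.008 ]
photo [ 0.6453 -0.1034  0.08  ]
photo [ 0.609  -0.2878  0.08  ]
photo [ 0.3655 -0.2348  0.08  ]
photo [ 0.4083 -0.0441  0.08  ]
```

```bash
cat >> h.py <<'E'
from scipy.spatial.transform import Rotation as R
def delta(p,yaw=None):
    o=bot.get_obs(); r=R.from_euler("xyz",o["tcp_rot"],degrees=True)
    t=r.inv().apply(np.array(p)-o["ee_pos"])*1000
    w=(r.inv()*R.from_euler("xyz",[180,0,o["tcp_rot"][2] if yaw is None else yaw],degrees=True)).as_rotvec()
    print("t",round(o["time"],2),"pos",o["ee_pos"].round(4),"rot",o["tcp_rot"].round(2),"tool mm",t.round(1),"twist rad",w.round(3),"F",o["wrist_force"].round(1),"open",round(o["opening"]*1000,1),"grip",np.round(o["grasp_force"],1),"q",np.round(o["q"],0))
E
python3 - <<'E'
from h import *
np.set_printoptions(precision=4,suppress=True)
I={n:cv2.imread(f"pics/{n}0.png") for n in C}
B={}
for n,b in(("top",(380,220,35,25)),("side",(345,165,20,18))):
    h=cv2.cvtColor(I[n],cv2.COLOR_BGR2HSV); B[n]=max(blobs(0,cv2.inRange(h,(100,120,60),(125,255,255)),b),key=lambda a:a[0]); print(n,B[n])
print("tab",*tri(B["side"][1],B["top"][1]))
f,b=tri((378.75,209.56),(382.15,269.23)),tri((361.85,204.46),(387.29,248.07)); print(f,b)
for n,u,v in(("top",(382.15,269.23),(387.29,248.07)),("side",(378.75,209.56),(361.85,204.46))):
    p,q=plane(n,u,.08),plane(n,v,.08); d=q-p; print(n,(p+q)/2,np.degrees(np.arctan2(d[1],d[0])),np.linalg.norm(d))
print("cap top",plane("top",(216.4,231.8),.078),"side",plane("side",(282,299),.078))
delta([.562,.2300,.2],145.5)
E
```

```text
top (np.int32(40), array([394.5 , 234.72]))
side (np.int32(55), array([353.6 , 174.91]))
tab [ 0.5552 -0.1763  0.1559] 0.8833878044356914
(array([ 0.4813, -0.1592,  0.0819]), np.float64(0.41359587962124517)) (array([ 0.53  , -0.1712,  0.0802]), np.float64(2.35420227471106))
top [ 0.5063 -0.1652  0.08  ] -13.102989941747317 0.05084337015364054
side [ 0.5054 -0.1671  0.08  ] -11.285274710893413 0.04789305486296764
cap top [0.5613 0.2296 0.078 ] side [0.5595 0.2346 0.078 ]
t 0.1 pos [0.2276 0.5005 0.2307] rot [-179.93    0.    155.55] tool mm [-416.4 -107.8   30.8] twist rad [-0.001  0.     0.175] F [0.3 0.5 0.2] open 85.6 grip 0.0 q [66.  5. 10. 95. -0. 90.]
```

```bash
python3 -m crank '[{"gripper":48,"travel":[-42,-11,0],"twist":[0,0,0]},{"gripper":48,"travel":[-42,-11,0],"twist":[0,0,0]},{"gripper":48,"travel":[-42,-11,0],"twist":[0,0,0]},{"gripper":48,"travel":[-42,-11,0],"twist":[0,0,0]},{"gripper":48,"travel":[-42,-11,0],"twist":[0,0,0]},{"gripper":48,"travel":[-42,-11,0],"twist":[0,0,0]},{"gripper":48,"travel":[-42,-11,0],"twist":[0,0,0]},{"gripper":48,"travel":[-42,-11,0],"twist":[0,0,0]},{"gripper":48,"travel":[-42,-11,0],"twist":[0,0,0]},{"gripper":48,"travel":[-38,-9,0],"twist":[0,0,0]},{"gripper":48,"travel":[0,0,10],"twist":[0,0,0.0875]},{"gripper":48,"travel":[0,0,10],"twist":[0,0,0.0875]}]' 25
python3 -c "
from h import *
delta([.5613,.2300,.11],145.5)"
```

```text
time: 1.6
ee_pos: [0.562, 0.2295, 0.2103]
tcp_rot: [-179.9, -0.0, 145.3]
wrist_force: [0.4, -0.6, 0.6]
opening: 0.048
grasp_force: 0.0
t 1.6 pos [0.562  0.2295 0.2103] rot [-1.7995e+02 -4.0000e-02  1.4529e+02] tool mm [8.000e-01 1.000e-01 1.003e+02] twist rad [-0.001 -0.001 -0.004] F [ 0.4 -0.6  0.6] open 48.0 grip 0.0 q [22. 13. 16. 94.  0. 57.]
```

```bash
python3 -m crank '[{"gripper":48,"travel":[0,0,30],"twist":[0,0,0]},{"gripper":48,"travel":[0,0,30],"twist":[0,0,0]},{"gripper":48,"travel":[0,0,30],"twist":[0,0,0]},{"gripper":48,"travel":[0,0,25],"twist":[0,0,0]},{"gripper":48,"travel":[0,0,0],"twist":[0,0,0]}]'
python3 - <<'E'
from h import *
im={n:bot.camera(n)[:,:,::-1].copy() for n in C}
np.set_printoptions(suppress=True)
def c(im,x,y,w,h,k): return cv2.resize(im[y:y+h,x:x+w],None,fx=k,fy=k,interpolation=cv2.INTER_CUBIC)
for n in C: cv2.imwrite(f"pics/{n}1.png",im[n])
cv2.imwrite("pics/m2.png",np.hstack([c(im["side"],245,255,80,100,5),c(im["top"],180,185,80,100,5)]))
e=bot.get_obs()["ee_pos"]
print({n:proj(n,e).round(1) for n in C})
E
```

```text
time: 2.22
ee_pos: [0.5604, 0.2296, 0.094]
tcp_rot: [-179.8, -0.1, 145.5]
wrist_force: [-0.0, 0.4, 0.7]
opening: 0.0485
grasp_force: 0.0
{'side': array([[281.5, 289.7]]), 'top': array([[214.7, 230.8]])}
```

View pics/m2.png

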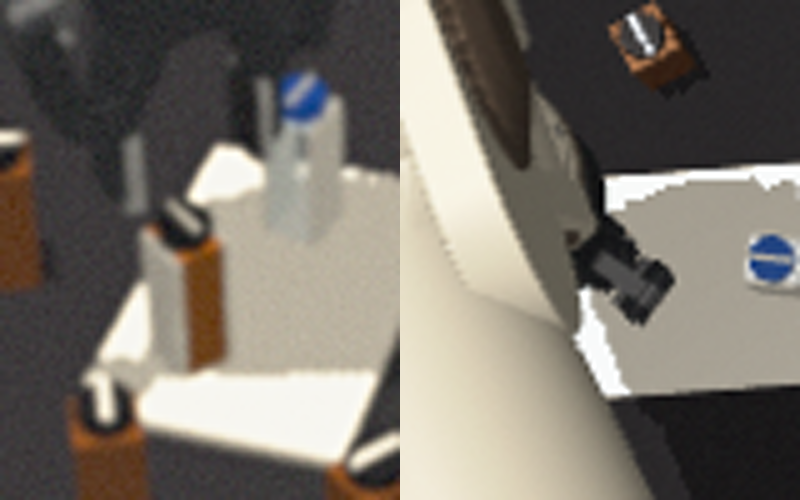

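The open fingers straddle the amber standard: side-view tips at about (272,297) and (298,285), cap at (281.8,298.6). The finger line is square to the white faces and the TCP agrees to about 1 mm. I'll lower and grip high on the frosted sides.

```bash
python3 -m crank '[{"gripper":48,"travel":[-0.7,0.5,15],"twist":[0,0,0]},{"gripper":48,"travel":[0,0,15],"twist":[0,0,0]},{"gripper":48,"travel":[0,0,15],"twist":[0,0,0]},{"gripper":40,"travel":[0,0,0],"twist":[0,0,0]},{"gripper":30,"travel":[0,0,0],"twist":[0,0,0]},{"gripper":20,"travel":[0,0,0],"twist":[0,0,0]},{"gripper":20,"travel":[0,0,0],"twist":[0,0,0]},{"gripper":20,"travel":[0,0,0],"twist":[0,0,0]}]' 25
python3 -c "
from h import *
delta([.5613,.2300,.11],145.5)"
```

```text
time: 3.32
ee_pos: [0.5628, 0.2303, 0.0518]
tcp_rot: [180.0, 0.0, 145.5]
wrist_force: [0.7, 0.9, 1.5]
opening: 0.0243
grasp_force: 28.5
t 3.33 pos [0.5628 0.2303 0.0518] rot [1.7995e+02 3.0000e-02 1.4552e+02] tool mm [  1.   -1.1 -58.2] twist rad [0.001 0.001 0.   ] F [0.7 0.9 1.5] open 24.3 grip 28.5 q [22. 13. -1. 76.  0. 57.]
```

```bash
python3 -m crank '[{"gripper":20,"travel":[0,0,-15],"twist":[0,0,0]},{"gripper":20,"travel":[0,0,-30],"twist":[0,0,0]},{"gripper":20,"travel":[0,0,-40],"twist":[0,0,0]},{"gripper":20,"travel":[0,0,-40],"twist":[0,0,0]},{"gripper":20,"travel":[0,0,-40],"twist":[0,0,0]},{"gripper":20,"travel":[0,0,0],"twist":[0,0,0]}]'
python3 -c "
from h import *
delta([.506,-.1655,.20],168)
for i in range(4): bot.camera('top'); print(bot.get_obs()['ee_pos'].round(4))"
```

```text
time: 4.08
ee_pos: [0.5635, 0.2306, 0.2208]
tcp_rot: [179.7, 0.2, 145.5]
wrist_force: [0.6, 0.4, -1.9]
opening: 0.0246
grasp_force: 28.2
t 4.08 pos [0.5635 0.2306 0.2208] rot [179.7    0.2  145.52] tool mm [-176.8 -359.1   19.6] twist rad [ 0.004  0.004 -0.392] F [ 0.6  0.4 -1.9] open 24.6 grip 28.2 q [22. 13. 18. 95. -0. 57.]
[0.563  0.2303 0.2183]
[0.5626 0.2302 0.2165]
[0.5623 0.23   0.2156]
[0.5621 0.23   0.2151]
```

```bash
python3 -m crank '[{"gripper":20,"travel":[-10,-20,0],"twist":[0,0,0]},{"gripper":20,"travel":[-17,-35,0],"twist":[0,0,0]},{"gripper":20,"travel":[-19,-38,0],"twist":[0,0,0]},{"gripper":20,"travel":[-19,-38,0],"twist":[0,0,0]},{"gripper":20,"travel":[-19,-38,0],"twist":[0,0,0]},{"gripper":20,"travel":[-19,-38,0],"twist":[0,0,0]},{"gripper":20,"travel":[-19,-38,0],"twist":[0,0,0]},{"gripper":20,"travel":[-19,-38,0],"twist":[0,0,0]},{"gripper":20,"travel":[-17,-35,0],"twist":[0,0,0]},{"gripper":20,"travel":[-12,-25,0],"twist":[0,0,0]},{"gripper":20,"travel":[-6,-14,0],"twist":[0,0,0]}]'
python3 -m crank '[{"gripper":20,"travel":[0,0,0],"twist":[0,0,-0.1]},{"gripper":20,"travel":[0,0,0],"twist":[0,0,-0.1]},{"gripper":20,"travel":[0,0,0],"twist":[0,0,-0.1]},{"gripper":20,"travel":[0,0,0],"twist":[0,0,-0.092]},{"gripper":20,"travel":[0,0,0],"twist":[0,0,0]},{"gripper":20,"travel":[0,0,0],"twist":[0,0,0]}]'
python3 -c "
from h import *
delta([.506,-.1655,.15],168)"
```

```text
time: 5.65
ee_pos: [0.5043, -0.1654, 0.2156]
tcp_rot: [-180.0, -0.1, 145.4]
wrist_force: [0.2, 0.0, -0.3]
opening: 0.0241
grasp_force: 28.1
time: 6.4
ee_pos: [0.5053, -0.1636, 0.2161]
tcp_rot: [180.0, -0.0, 167.9]
wrist_force: [-0.3, -0.0, -0.9]
opening: 0.0244
grasp_force: 28.1
t 6.4 pos [ 0.5053 -0.1636  0.2161] rot [ 1.8000e+02 -2.0000e-02  1.6787e+02] tool mm [-1.1 -1.7 66.1] twist rad [ 0.    -0.    -0.002] F [-0.3 -0.  -0.9] open 24.4 grip 28.1 q [-18.   2.   5.  93.   0.  -6.]
```

```bash
python3 -m crank '[{"gripper":20,"travel":[-1,-1.5,20],"twist":[0,0,0]},{"gripper":20,"travel":[0,0,25],"twist":[0,0,0]},{"gripper":20,"travel":[0,0,20],"twist":[0,0,0]},{"gripper":20,"travel":[0,0,0],"twist":[0,0,0]},{"gripper":20,"travel":[0,0,0],"twist":[0,0,0]}]'
python3 - <<'E'
from h import *
s=bot.camera("side")[:,:,::-1].copy(); cv2.imwrite("pics/side2.png",s)
delta([.506,-.1655,.15],167.7)
t0=cv2.imread("pics/top0.png"); s0=cv2.imread("pics/side0.png")
W=np.array([.506,-.166,.08]); r=R.from_euler("z",-12.3,degrees=True)
sq=np.array([[1,1],[1,-1],[-1,-1],[-1,1]])
def ov(im,n,x,y,w,h,k,polys):
    c=cv2.resize(im[y:y+h,x:x+w],None,fx=k,fy=k,interpolation=cv2.INTER_CUBIC)
    for P,col in polys:
        p=(proj(n,P)-[x,y]+.5)*k-.5
        cv2.polylines(c,[np.round(p*8).astype(np.int32)],True,col,1,cv2.LINE_AA,3)
    return c
P=[(W+r.apply(np.c_[sq*.01725,np.zeros(4)]),(0,0,255)),(W+r.apply(np.c_[sq*.01325,-.006*np.ones(4)]),(0,255,0)),
   (W+r.apply([[.034,-.033,0],[.034,.033,0]]),(255,0,255))]
e=bot.get_obs()["ee_pos"]; rb=R.from_euler("z",bot.get_obs()["tcp_rot"][2],degrees=True)
b=e-[0,0,.041]
Q=P[:1]+[(b+rb.apply(np.c_[sq*.0125,np.zeros(4)]),(255,255,0)),(b+rb.apply(np.c_[sq*.0125,np.ones(4)*.06]),(255,255,0))]
a=ov(t0,"top",365,238,40,40,10,P); c=ov(s0,"side",350,190,40,30,10,P); d=ov(s,"side",340,155,60,60,6,Q)
m=np.zeros((600,800,3),np.uint8); m[:400,:400]=a; m[:300,400:]=c; m[300:,400:]=cv2.resize(d,(400,400))[60:360]
cv2.imwrite("pics/m3.png",m)
E
```

```text
time: 7.02
ee_pos: [0.5064, -0.1655, 0.1522]
tcp_rot: [-180.0, 0.1, 168.0]
wrist_force: [0.6, 0.4, -0.8]
opening: 0.0242
grasp_force: 28.1
t 7.08 pos [ 0.5066 -0.1655  0.1524] rot [-1.7999e+02  8.0000e-02  1.6796e+02] tool mm [ 0.6 -0.1  2.4] twist rad [-0.     0.001  0.004] F [ 0.6  0.7 -2.1] open 24.7 grip 28.1 q [-18.   2.  -2.  86.   0.  -6.]
```

View pics/m3.png

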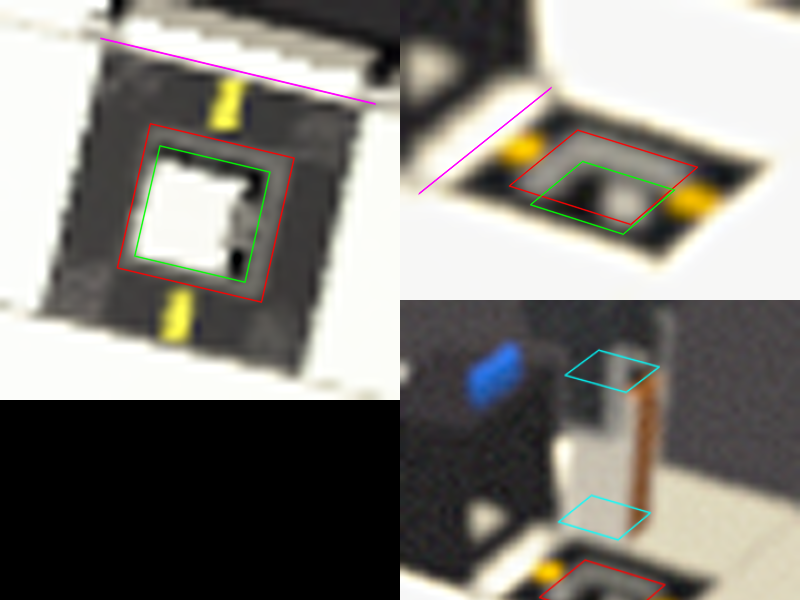

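The top overlay fits the well mouth (centre 0.506,-0.166, yaw -12.3°), with the pad on the -y side. In the side view the held block seems about 1–2 px right of the predicted outline, so I'll check that more closely before lowering.

Run:
```python
from h import *
s=np.mean([bot.camera("side")[:,:,::-1].astype(float) for _ in range(6)],0).astype(np.uint8)
o=bot.get_obs(); delta([.506,-.166,.15],167.7)
sq=np.array([[1,1],[1,-1],[-1,-1],[-1,1]])
rb=R.from_euler("z",o["tcp_rot"][2],degrees=True); b=o["ee_pos"]-[0,0,.041]
x,y,w,h,k=355,165,40,50,10
c=cv2.resize(s[y:y+h,x:x+w],None,fx=k,fy=k,interpolation=cv2.INTER_LINEAR); d=c.copy()
W=np.array([.506,-.166,.08]); r=R.from_euler("z",-12.3,degrees=True)
for P,col in((b+rb.apply(np.c_[sq*.0125,np.zeros(4)]),(255,255,0)),(b+rb.apply(np.c_[sq*.0125,np.ones(4)*.06]),(255,255,0)),(W+r.apply(np.c_[sq*.01725,np.zeros(4)]),(0,0,255))):
    p=(proj("side",P)-[x,y]+.5)*k-.5; cv2.polylines(d,[p.round().astype(int)],True,col,1,cv2.LINE_AA)
cv2.imwrite("pics/m4.png",np.hstack([c,d]))
```

```text
t 7.38 pos [ 0.5063 -0.1655  0.1517] rot [-1.8000e+02  3.0000e-02  1.6797e+02] tool mm [ 0.2 -0.5  1.7] twist rad [-0.     0.001  0.005] F [ 0.6  0.5 -0.4] open 24.4 grip 28.1 q [-18.   2.  -2.  86.  -0.  -6.]
```

View pics/m4.png

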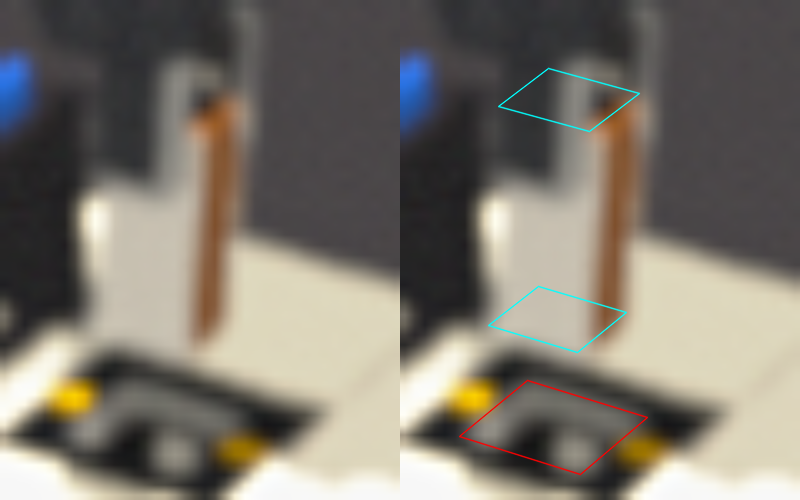

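The brown and white edges fit the predicted outline once blur is allowed for. The fingers are closed flat at 24.4 mm, so the block is square in the pads and over the well. I'll lower to just above the mouth.

```bash
python3 -m crank '[{"gripper":20,"travel":[0,0,10],"twist":[0,0,0.004]},{"gripper":20,"travel":[0,0,10],"twist":[0,0,0]},{"gripper":20,"travel":[0,0,7],"twist":[0,0,0]},{"gripper":20,"travel":[0,0,0],"twist":[0,0,0]},{"gripper":20,"travel":[0,0,0],"twist":[0,0,0]},{"gripper":20,"travel":[0,0,0],"twist":[0,0,0]},{"gripper":20,"travel":[0,0,0],"twist":[0,0,0]}]'
python3 -m crank '[{"gripper":20,"travel":[0,0,1.5],"twist":[0,0,0]},{"gripper":20,"travel":[0,0,1.5],"twist":[0,0,0]},{"gripper":20,"travel":[0,0,1.5],"twist":[0,0,0]},{"gripper":20,"travel":[0,0,0],"twist":[0,0,0]}]'
```

```text
time: 8.25
ee_pos: [0.5063, -0.1655, 0.1246]
tcp_rot: [-180.0, 0.0, 167.7]
wrist_force: [-0.7, -0.1, -1.9]
opening: 0.0244
grasp_force: 28.1
time: 8.75
ee_pos: [0.5061, -0.1654, 0.1196]
tcp_rot: [180.0, -0.0, 167.8]
wrist_force: [0.6, -0.3, -0.7]
opening: 0.0244
grasp_force: 28.1
```

```bash
python3 -m crank '[{"gripper":20,"travel":[0,0,1],"twist":[0,0,0]},{"gripper":20,"travel":[0,0,1],"twist":[0,0,0]},{"gripper":20,"travel":[0,0,1],"twist":[0,0,0]},{"gripper":20,"travel":[0,0,0],"twist":[0,0,0]}]'
python3 -m crank '[{"gripper":20,"travel":[0,0,1],"twist":[0,0,0]},{"gripper":20,"travel":[0,0,0],"twist":[0,0,0]}]'
python3 -m crank '[{"gripper":20,"travel":[0,0,1],"twist":[0,0,0]},{"gripper":20,"travel":[0,0,0],"twist":[0,0,0]}]'
```

```text
time: 9.25
ee_pos: [0.5066, -0.1659, 0.1177]
tcp_rot: [-179.9, 0.1, 167.7]
wrist_force: [-0.6, -2.7, 4.8]
opening: 0.0245
grasp_force: 28.6
time: 9.5
ee_pos: [0.5068, -0.1662, 0.1172]
tcp_rot: [-179.9, 0.2, 167.7]
wrist_force: [-0.6, -2.8, 8.1]
opening: 0.0245
grasp_force: 28.9
time: 9.75
ee_pos: [0.5065, -0.1663, 0.1156]
tcp_rot: [-179.9, 0.1, 167.7]
wrist_force: [-0.1, -4.9, 2.3]
opening: 0.0244
grasp_force: 26.8
```

```bash
python3 -m crank '[{"gripper":20,"travel":[0,-1.2,0],"twist":[0,0,0]},{"gripper":20,"travel":[0,0,0],"twist":[0,0,0]},{"gripper":20,"travel":[0,0,0],"twist":[0,0,0]}]'
python3 -m crank '[{"gripper":20,"travel":[0,0,1],"twist":[0,0,0]},{"gripper":20,"travel":[0,0,0],"twist":[0,0,0]},{"gripper":20,"travel":[0,0,0],"twist":[0,0,0]}]'
```

```text
time: 10.12
ee_pos: [0.5062, -0.1666, 0.1148]
tcp_rot: [180.0, 0.0, 167.8]
wrist_force: [3.7, -2.3, 0.8]
opening: 0.0246
grasp_force: 27.2
time: 10.5
ee_pos: [0.506, -0.1666, 0.1138]
tcp_rot: [180.0, 0.0, 167.8]
wrist_force: [3.7, -1.2, 0.9]
opening: 0.0244
grasp_force: 26.7
```

```bash
python3 -m crank '[{"gripper":20,"travel":[-0.5,-0.2,0],"twist":[0,0,0]},{"gripper":20,"travel":[0,0,1],"twist":[0,0,0]},{"gripper":20,"travel":[0,0,1],"twist":[0,0,0]},{"gripper":20,"travel":[0,0,0],"twist":[0,0,0]}]'
python3 -m crank '[{"gripper":20,"travel":[0,0,1],"twist":[0,0,0]},{"gripper":20,"travel":[0,0,1],"twist":[0,0,0]},{"gripper":20,"travel":[0,0,0],"twist":[0,0,0]}]'
python3 -c "
from h import *
delta([.5063,-.1666,.10],167.7); print(bot.get_obs()['torque'])"
```

```text
time: 11.0
ee_pos: [0.5062, -0.1668, 0.1115]
tcp_rot: [180.0, -0.0, 167.8]
wrist_force: [3.6, -0.8, -0.1]
opening: 0.0244
grasp_force: 26.6
time: 11.38
ee_pos: [0.5063, -0.1667, 0.1098]
tcp_rot: [180.0, -0.0, 167.8]
wrist_force: [2.9, 0.4, 1.2]
opening: 0.0246
grasp_force: 27.0
t 11.38 pos [ 0.5063 -0.1667  0.1098] rot [ 1.7998e+02 -1.0000e-02  1.6776e+02] tool mm [0.  0.1 9.8] twist rad [ 0.    -0.     0.001] F [2.9 0.4 1.2] open 24.6 grip 27.0 q [-18.   2.  -6.  82.   0.  -6.]
[ 0.29878229 -0.62272364 -0.05368457]
```

```bash
python3 -m crank '[{"gripper":20,"travel":[-0.4,0,1],"twist":[0,0,0]},{"gripper":20,"travel":[0,0,1],"twist":[0,0,0]},{"gripper":20,"travel":[0,0,1],"twist":[0,0,0]},{"gripper":20,"travel":[0,0,0],"twist":[0,0,0]}]'
python3 -m crank '[{"gripper":20,"travel":[0,0,1],"twist":[0,0,0]},{"gripper":20,"travel":[0,0,1],"twist":[0,0,0]},{"gripper":20,"travel":[0,0,1],"twist":[0,0,0]},{"gripper":20,"travel":[0,0,0],"twist":[0,0,0]}]'
```

```text
time: 11.88
ee_pos: [0.5066, -0.1668, 0.1066]
tcp_rot: [180.0, -0.0, 167.8]
wrist_force: [0.4, 3.1, 3.1]
opening: 0.0248
grasp_force: 27.3
time: 12.38
ee_pos: [0.5067, -0.1669, 0.1036]
tcp_rot: [180.0, -0.0, 167.8]
wrist_force: [0.4, 4.4, 3.0]
opening: 0.0246
grasp_force: 27.6
```

```bash
python3 -m crank '[{"gripper":20,"travel":[0,0.2,1],"twist":[0,0,0]},{"gripper":20,"travel":[0,0,1],"twist":[0,0,0]},{"gripper":20,"travel":[0,0,1],"twist":[0,0,0]},{"gripper":20,"travel":[0,0,1],"twist":[0,0,0]},{"gripper":20,"travel":[0,0,0],"twist":[0,0,0]}]'
python3 -m crank '[{"gripper":20,"travel":[0,0,1],"twist":[0,0,0]},{"gripper":20,"travel":[0,0,1],"twist":[0,0,0]},{"gripper":20,"travel":[0,0,1],"twist":[0,0,0]},{"gripper":20,"travel":[0,0,1],"twist":[0,0,0]},{"gripper":20,"travel":[0,0,0],"twist":[0,0,0]}]'
```

```text
time: 13.0
ee_pos: [0.5067, -0.1668, 0.0996]
tcp_rot: [-180.0, -0.0, 167.7]
wrist_force: [1.1, 3.1, 1.0]
opening: 0.0245
grasp_force: 27.4
time: 13.62
ee_pos: [0.5068, -0.1668, 0.0957]
tcp_rot: [180.0, -0.0, 167.8]
wrist_force: [1.0, 3.1, 1.5]
opening: 0.0241
grasp_force: 27.3
```

```bash
python3 -m crank '[{"gripper":20,"travel":[0,0,1],"twist":[0,0,0]},{"gripper":20,"travel":[0,0,1],"twist":[0,0,0]},{"gripper":20,"travel":[0,0,1],"twist":[0,0,0]},{"gripper":20,"travel":[0,0,0],"twist":[0,0,0]}]'
python3 -m crank '[{"gripper":20,"travel":[0,0,0.7],"twist":[0,0,0]},{"gripper":20,"travel":[0,0,0.7],"twist":[0,0,0]},{"gripper":20,"travel":[0,0,0],"twist":[0,0,0]}]'
```

```text
time: 14.12
ee_pos: [0.5068, -0.1668, 0.0926]
tcp_rot: [180.0, -0.0, 167.7]
wrist_force: [1.3, 3.6, 1.8]
opening: 0.0245
grasp_force: 27.3
time: 14.5
ee_pos: [0.5068, -0.1668, 0.0913]
tcp_rot: [180.0, -0.0, 167.8]
wrist_force: [0.5, 4.4, 1.8]
opening: 0.0244
grasp_force: 27.3
```

```bash
python3 -m crank '[{"gripper":20,"travel":[0,0,0.7],"twist":[0,0,0]},{"gripper":20,"travel":[0,0,0],"twist":[0,0,0]}]'
python3 -m crank '[{"gripper":20,"travel":[0,0,0.7],"twist":[0,0,0]},{"gripper":20,"travel":[0,0,0],"twist":[0,0,0]}]'
```

```text
time: 14.75
ee_pos: [0.5068, -0.1668, 0.0906]
tcp_rot: [180.0, -0.0, 167.7]
wrist_force: [0.5, 4.5, 2.9]
opening: 0.0244
grasp_force: 27.3
time: 15.0
ee_pos: [0.5068, -0.1668, 0.0899]
tcp_rot: [-180.0, -0.0, 167.8]
wrist_force: [-0.1, 3.5, 1.9]
opening: 0.0246
grasp_force: 27.3
```

```bash
python3 -m crank '[{"gripper":20,"travel":[0,0,0.8],"twist":[0,0,0]},{"gripper":20,"travel":[0,0,0],"twist":[0,0,0]}]'
python3 -m crank '[{"gripper":20,"travel":[0,0,0.8],"twist":[0,0,0]},{"gripper":20,"travel":[0,0,0],"twist":[0,0,0]}]'
```

```text
time: 15.25
ee_pos: [0.5067, -0.1668, 0.0891]
tcp_rot: [180.0, -0.0, 167.7]
wrist_force: [1.4, 4.0, 2.2]
opening: 0.0241
grasp_force: 27.3
time: 15.5
ee_pos: [0.5069, -0.1668, 0.0888]
tcp_rot: [180.0, 0.0, 167.8]
wrist_force: [-0.7, 4.7, 7.0]
opening: 0.0244
grasp_force: 27.5
```

```bash
python3 -m crank '[{"gripper":20,"travel":[0,0,0.8],"twist":[0,0,0]},{"gripper":20,"travel":[0,0,0],"twist":[0,0,0]}]'
python3 -m crank '[{"gripper":20,"travel":[0,0,0.8],"twist":[0,0,0]},{"gripper":20,"travel":[0,0,0],"twist":[0,0,0]}]'
```

```text
time: 15.75
ee_pos: [0.507, -0.1668, 0.0888]
tcp_rot: [180.0, 0.1, 167.8]
wrist_force: [-1.8, 4.8, 10.5]
opening: 0.0249
grasp_force: 27.9
time: 16.0
ee_pos: [0.5072, -0.1668, 0.0887]
tcp_rot: [-180.0, 0.1, 167.8]
wrist_force: [-2.9, 5.8, 16.2]
opening: 0.0246
grasp_force: 28.4
```

Floor found at TCP z ≈ 0.0888, with 16 N (limit 30) at about 32 mm depth. I'll ease off, release and rise.

```bash
python3 -m crank '[{"gripper":20,"travel":[0,0,-1],"twist":[0,0,0]},{"gripper":20,"travel":[0,0,-0.7],"twist":[0,0,0]},{"gripper":30,"travel":[0,0,0],"twist":[0,0,0]},{"gripper":45,"travel":[0,0,0],"twist":[0,0,0]},{"gripper":45,"travel":[0,0,0],"twist":[0,0,0]},{"gripper":45,"travel":[0,0,-10],"twist":[0,0,0]},{"gripper":45,"travel":[0,0,-20],"twist":[0,0,0]},{"gripper":45,"travel":[0,0,-40],"twist":[0,0,0]},{"gripper":30,"travel":[0,0,-40],"twist":[0,0,0]},{"gripper":10,"travel":[0,0,-30],"twist":[0,0,0]},{"gripper":0,"travel":[0,0,0],"twist":[0,0,0]},{"gripper":0,"travel":[0,0,0],"twist":[0,0,0]}]'
python3 - <<'E'
from h import *
delta([.5068,-.1668,.13],167.7)
s=bot.camera("side")[:,:,::-1];t=bot.camera("top")[:,:,::-1]
c=lambda im,x,y,w,h,k:cv2.resize(im[y:y+h,x:x+w],None,fx=k,fy=k,interpolation=cv2.INTER_CUBIC)
cv2.imwrite("pics/m5.png",np.hstack([c(s,330,150,60,80,6),c(t,355,200,60,80,6)]))
for z in (.1177,): print(proj("side",[.5068,-.1668,z]),proj("top",[.5068,-.1668,z]))
E
```

```text
time: 17.5
ee_pos: [0.5067, -0.1668, 0.2281]
tcp_rot: [-180.0, -0.0, 167.7]
wrist_force: [0.1, 0.0, -1.8]
opening: 0.0003
grasp_force: 0.0
t 17.5 pos [ 0.5067 -0.1668  0.2281] rot [-1.7999e+02 -2.0000e-02  1.6775e+02] tool mm [-0.2  0.  98.1] twist rad [-0.    -0.     0.001] F [ 0.1  0.  -1.8] open 0.3 grip 0.0 q [-18.   3.   7.  95.  -0.  -6.]
[[370.36981636 193.62630308]] [[387.65886676 257.67625893]]
```

View pics/m5.png

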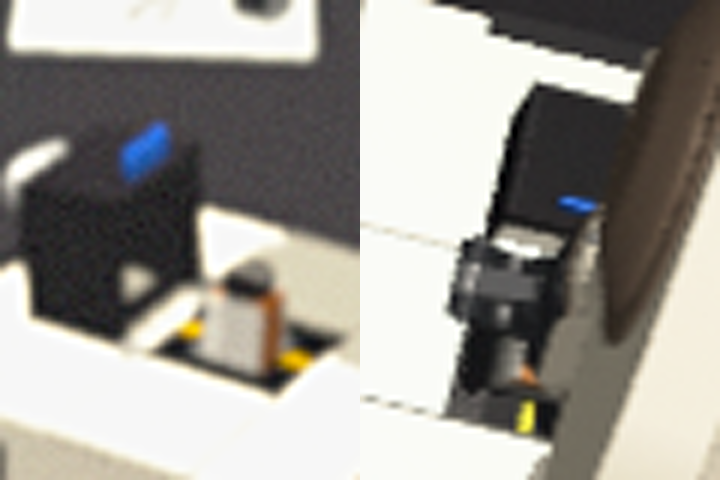

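The standard stands upright in the well at side (370,204), with the amber face towards the yellow marks, and the hood is still open. Now I'll move the shut fingers over and behind the hood.

```bash
python3 -m crank '[{"gripper":0,"travel":[-20,0.5,0],"twist":[0,0,0]},{"gripper":0,"travel":[-35,0,0],"twist":[0,0,0]},{"gripper":0,"travel":[-35,0,0],"twist":[0,0,0]},{"gripper":0,"travel":[-22,0,0],"twist":[0,0,0]},{"gripper":0,"travel":[-10,0,0],"twist":[0,0,0]},{"gripper":0,"travel":[0,0,25],"twist":[0,0,0]},{"gripper":0,"travel":[0,0,30],"twist":[0,0,0]},{"gripper":0,"travel":[0,0,25],"twist":[0,0,0]},{"gripper":0,"travel":[0,0,20],"twist":[0,0,0]},{"gripper":0,"travel":[0,0,0],"twist":[0,0,0]},{"gripper":0,"travel":[0,0,0],"twist":[0,0,0]}]'
python3 - <<'E'
from h import *
delta([.5392+.088*.977,-.1732-.088*.213,.125],167.7)
E
```

```text
time: 18.98
ee_pos: [0.6261, -0.1922, 0.1295]
tcp_rot: [-180.0, 0.0, 167.7]
wrist_force: [-0.3, 0.3, -0.2]
opening: 0.0002
grasp_force: 0.0
t 18.98 pos [ 0.6261 -0.1922  0.1295] rot [-1.7999e+02  4.0000e-02  1.6775e+02] tool mm [0.9 0.1 4.5] twist rad [-0.     0.001  0.001] F [-0.3  0.3 -0.2] open 0.2 grip 0.0 q [-17.  19.  15.  86.  -0.  -5.]
```

```bash
python3 -m crank '[{"gripper":0,"travel":[7,0,0],"twist":[0,0,0]},{"gripper":0,"travel":[7,0,0],"twist":[0,0,0]},{"gripper":0,"travel":[6,0,-2],"twist":[0,0,0]},{"gripper":0,"travel":[6,0,-3],"twist":[0,0,0]},{"gripper":0,"travel":[4,0,-3.5],"twist":[0,0,0]},{"gripper":0,"travel":[4,0,-3.5],"twist":[0,0,0]},{"gripper":0,"travel":[4,0,-3],"twist":[0,0,0]},{"gripper":0,"travel":[4,0,-3],"twist":[0,0,0]},{"gripper":0,"travel":[0,0,0],"twist":[0,0,0]}]'
python3 - <<'E'
from h import *
o=bot.get_obs(); d=o["ee_pos"]-[.5392,-.1732,.08]; print("u",d[0]*.977-d[1]*.213,"z",d[2],o["wrist_force"])
s=bot.camera("side")[:,:,::-1]
h=cv2.cvtColor(s,cv2.COLOR_BGR2HSV); print(sorted(blobs(0,cv2.inRange(h,(100,120,60),(125,255,255)),(330,150,80,80)),key=lambda b:-b[0])[:2])
for th in (1.79,1.5,1.3,1.1):
    a=.076; u=-a*np.cos(th); print(th,proj("side",[.5392+u*.977,-.1732-u*.213,.08+a*np.sin(th)])[0])
E
```

```text
time: 20.1
ee_pos: [0.5844, -0.1832, 0.1463]
tcp_rot: [-180.0, -0.1, 167.7]
wrist_force: [1.2, -0.4, -0.1]
opening: 0.0003
grasp_force: 0.0
u 0.046273445732579896 z 0.06626864509163093 [ 1.15844626 -0.3572108  -0.1245247 ]
[(np.int32(51), array([363.84, 177.86])), (np.int32(3), array([408.33, 214.67]))]
1.79 [353.38088559 175.43500631]
1.5 [361.08659033 177.02718862]
1.3 [366.35992137 179.49199422]
1.1 [371.33017953 182.97089561]
```

The hood is moving with about 1 N, now at about 1.4 rad (tab at side (364,178)). I'll continue round the arc.

```bash
python3 -m crank '[{"gripper":0,"travel":[9,0,-4],"twist":[0,0,0]},{"gripper":0,"travel":[9.5,0,-3],"twist":[0,0,0]},{"gripper":0,"travel":[9.5,0,-1],"twist":[0,0,0]},{"gripper":0,"travel":[10,0,0],"twist":[0,0,0]},{"gripper":0,"travel":[10,0,1],"twist":[0,0,0]},{"gripper":0,"travel":[9.6,0,2.5],"twist":[0,0,0]},{"gripper":0,"travel":[9.4,0,4],"twist":[0,0,0]},{"gripper":0,"travel":[8.7,0,4.5],"twist":[0,0,0]},{"gripper":0,"travel":[0,0,0],"twist":[0,0,0]}]'
python3 - <<'E'
from h import *
o=bot.get_obs(); d=o["ee_pos"]-[.5392,-.1732,.08]; print("u",d[0]*.977-d[1]*.213,"z",d[2],o["wrist_force"])
s=bot.camera("side")[:,:,::-1]
h=cv2.cvtColor(s,cv2.COLOR_BGR2HSV); print(sorted(blobs(0,cv2.inRange(h,(100,120,60),(125,255,255)),(330,150,80,80)),key=lambda b:-b[0])[:2])
for th in (.6,.4,.2,0):
    a=.076; u=-a*np.cos(th); print(th,proj("side",[.5392+u*.977,-.1732-u*.213,.08+a*np.sin(th)])[0])
E
```

```text
time: 21.28
ee_pos: [0.5101, -0.167, 0.1422]
tcp_rot: [-180.0, -0.0, 167.7]
wrist_force: [0.2, -0.2, 0.1]
opening: -0.0
grasp_force: 0.0
u -0.029762511138495654 z 0.06224756736388541 [ 0.1508634  -0.16817982  0.13589033]
[(np.int32(48), array([382.73, 203.12])), (np.int32(3), array([408.33, 214.67]))]
0.6 [381.01579013 195.03520707]
0.4 [383.33925853 200.64171778]
0.2 [384.60734726 206.32586524]
0 [384.77822176 211.83779418]
```

```bash
python3 -m crank '[{"gripper":0,"travel":[8,0,3],"twist":[0,0,0]},{"gripper":0,"travel":[8,0,3],"twist":[0,0,0]},{"gripper":0,"travel":[0,0,2],"twist":[0,0,0]},{"gripper":0,"travel":[0,0,1],"twist":[0,0,0]},{"gripper":0,"travel":[0,0,0],"twist":[0,0,0]}]'
python3 -m crank '[{"gripper":0,"travel":[0,0,1],"twist":[0,0,0]},{"gripper":0,"travel":[0,0,0],"twist":[0,0,0]}]'
python3 -m crank '[{"gripper":0,"travel":[0,0,1],"twist":[0,0,0]},{"gripper":0,"travel":[0,0,0],"twist":[0,0,0]}]'
```

```text
time: 21.95
ee_pos: [0.4956, -0.1639, 0.1334]
tcp_rot: [-180.0, 0.0, 167.8]
wrist_force: [-0.3, 0.2, 0.1]
opening: -0.0003
grasp_force: 0.1
time: 22.2
ee_pos: [0.4955, -0.1638, 0.1324]
tcp_rot: [-180.0, -0.0, 167.8]
wrist_force: [-1.8, -0.1, 1.2]
opening: 0.0002
grasp_force: 0.7
time: 22.45
ee_pos: [0.4954, -0.1638, 0.132]
tcp_rot: [-180.0, 0.0, 167.7]
wrist_force: [-4.2, 0.8, 7.0]
opening: 0.0002
grasp_force: 3.2
```

```bash
python3 -m crank '[{"gripper":0,"travel":[0,0,0.7],"twist":[0,0,0]},{"gripper":0,"travel":[0,0,0],"twist":[0,0,0]}]'
python3 -m crank '[{"gripper":0,"travel":[0,0,0.7],"twist":[0,0,0]},{"gripper":0,"travel":[0,0,0],"twist":[0,0,0]}]'
```

```text
time: 22.7
ee_pos: [0.4954, -0.1638, 0.1319]
tcp_rot: [-180.0, 0.0, 167.7]
wrist_force: [-5.6, 1.2, 10.6]
opening: 0.0003
grasp_force: 5.5
time: 22.95
ee_pos: [0.4954, -0.1638, 0.1319]
tcp_rot: [-180.0, 0.1, 167.7]
wrist_force: [-8.2, 1.8, 15.3]
opening: -0.0
grasp_force: 7.8
```

There is a hard stop at z = 0.132, which is deck + 52 mm, so the hood is flat. I'll retract and check.

```bash
python3 -m crank '[{"gripper":0,"travel":[0,0,-5],"twist":[0,0,0]},{"gripper":0,"travel":[0,0,-30],"twist":[0,0,0]},{"gripper":0,"travel":[0,0,-40],"twist":[0,0,0]},{"gripper":0,"travel":[0,40,-20],"twist":[0,0,0]},{"gripper":0,"travel":[0,55,0],"twist":[0,0,0]},{"gripper":0,"travel":[0,55,0],"twist":[0,0,0]},{"gripper":0,"travel":[0,30,0],"twist":[0,0,0]},{"gripper":0,"travel":[0,0,0],"twist":[0,0,0]},{"gripper":0,"travel":[0,0,0],"twist":[0,0,0]}]'
python3 - <<'E'
from h import *
s=bot.camera("side")[:,:,::-1];t=bot.camera("top")[:,:,::-1]
for n,im in(("side",s),("top",t)):
    h=cv2.cvtColor(im,cv2.COLOR_BGR2HSV); print(n,sorted(blobs(0,cv2.inRange(h,(100,120,60),(125,255,255)),(330,150,80,120)),key=lambda b:-b[0])[:2])
    W=[[.5392-a*.977,-.1732+a*.213,.08+z] for a,z in((.076,.004),(.076,.012))]; print(proj(n,W))
c=lambda im,x,y,w,h,k:cv2.resize(im[y:y+h,x:x+w],None,fx=k,fy=k,interpolation=cv2.INTER_CUBIC)
cv2.imwrite("pics/m6.png",np.hstack([c(s,240,140,160,220,2.5),c(t,190,190,240,330-110,2)[:550] if 0 else cv2.resize(c(t,200,190,230,140,1.7),(400,550)[:1]+(243,)) if 0 else np.vstack([c(t,200,195,160,110,2.5),c(t,340,195,80,110,2.5).repeat(2,1)[:, :400]])]))
E
```

```text
time: 24.08
ee_pos: [0.5336, 0.0117, 0.2249]
tcp_rot: [-180.0, -0.0, 167.8]
wrist_force: [-0.7, -1.0, -0.2]
opening: 0.0001
grasp_force: 0.0
side [(np.int32(291), array([366.89, 254.94])), (np.int32(43), array([384.07, 208.33]))]
[[384.87789379 210.42874143]
 [385.07789908 207.59687792]]
top []
[[381.26825133 276.35881071]
 [381.70518469 276.31268816]]
```

View pics/m6.png

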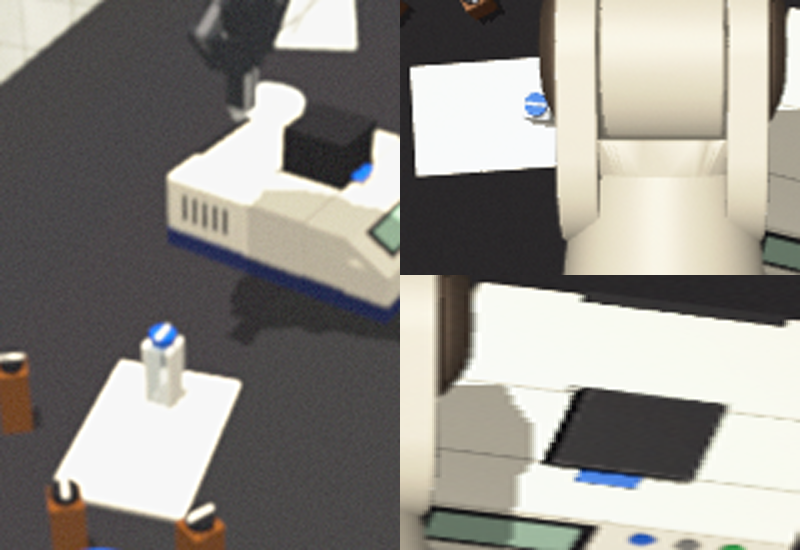

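The hood lies flat on the deck: its tab is at side (384,208), where a closed hood should put it, and it sits squarely over the well in the top view. The blank is still on the tile and the gripper is clear, so I'll hand in.

```bash
python3 -c "
from workcell import bot
print(bot.job_done())"
```

```text
the job is handed in; nothing more can be done
None
```

The amber standard is seated on the well floor with its clear faces across the light path, pressed with at most about 16 N. The hood is closed flat, nothing else was touched, and the job is handed in at about 24 s.

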